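Free-travel check of a sprung mirror mount

TASK

Check that the sprung mirror mount on the small breadboard moves freely: push its locking lever fully open, press the round pad on the sprung corner of the mirror plate until the pointer stands level with the gap of the index fork (not past the fork), and hold it there for half a second. Ease the corner back up slowly so that it does not snap, then push the lever fully home again. Only press and push with the fingertips: pick nothing up, do not touch the index fork, and leave the breadboard and the other things where they are.

Things in the scene. Friction and masses are not known exactly. Their poses are not given: they have to be found in the camera images.
- mount: The whole unit: bare aluminium optical breadboard 175 x 225 x 12 mm with a grid of small dark holes, on four 5 mm rubber feet, loose on the table (about 2.9 kg in all; slides if pushed with more than about 14 N). Origin: centre of its underside, at table level. x: short side, away from the robot at yaw 0; y: long side, to the robot's left; z up. Numbers below are mm in this frame.
- mirror (a point): Centre of the round mirror (cell 52 mm dia., top z 59) at x 30, y -60 on the dark L-shaped mirror plate, which covers x -20 to 70, y -95 to -5 (quarter x > 32, y > -43 cut away), top face z 55. The plate hinges on two ball pivots on the line y -87, z 42, parallel to x. A bare post, 25 mm dia., top z 59, stands at x 74, y 12.
- mirror_plate (a joint): Tilt of the mirror plate, rad: 0 = up at rest, grows as the sprung corner is pressed, 0.21 = hard bottom stop. The pad takes about 3 N to start and 11 N at 0.16 rad; a spring brings it back to 0 (let go it snaps; easing means under 1.5 rad/s, 0.1 m/s at the pad). With the lever home its tongue stands 1 mm under the corner and the plate cannot be pressed.
- press_pad (a point): Centre of the top of the press pad: a round steel button 18 mm dia., 5 mm proud of the plate, over the coil spring, on the plate's corner nearest the robot on its left side. At rest at x -8, y -17, z 60; 70 mm from the hinge line. Moves with the plate.
- pointer_tip (a point): Free end of the pointer, a thin flat steel arm screwed on the plate that runs to +y in front of an upright aluminium scale (y 41 to 87, top z 72, facing the robot, dark lines every 2 mm). At rest at x 45, y 64, z 56, 151 mm from the hinge line: it falls about 2.2 mm for each mm at the pad. Moves with the plate.
- index_fork: Small dark steel fork clamped on the scale's left edge: two 3 mm prongs point to -y at the pointer, 8 mm gap between them. Origin: middle of the gap, at x 45, y 70, set anew each time at 14 to 24 mm below the pointer's rest height; the fork's lower edge is 7 mm below it; z up. The prongs end at y 66, 2 mm beyond the pointer's tip, which passes them freely. Not to be touched.
- lever (a joint): Angle of the locking lever, rad: 0 = home (tongue under the sprung corner, plate locked), grows as it is pushed open, clockwise seen from above; stop at 1.05 = fully open. Stays where it is left (about 1.5 N at the knob moves it). It may start up to 0.04 open.
- lever_knob (a point): The lever's upright black grip post, 13 mm dia., from z 46 to z 80; the point is on its axis at z 64, 55 mm from the lever's pivot. Home: x -78, y 44; fully open: x -38, y 83. The lever's flat aluminium arms below it lie at z 39 to 46.
- lever_pivot (a point): The lever's pivot (vertical axis) at x -25, y 30; the point is at the lever's top face, z 46 (screw head to z 50).
- white_jar: Bystander: white sample jar with white screw lid, 48 mm dia., 64 mm high, standing loose on the breadboard in front of the mirror plate, at about x -57, y -83. Origin: centre of its underside.
- tweezers: Bystander: steel tweezers 128 mm long lying beside the breadboard. Origin: centre of the underside.
- dish: Bystander: white petri dish with lid, 66 mm dia., 14 mm high, beside the breadboard. Origin: centre of the underside.
- dropper_bottle: Bystander: small brown dropper bottle, 34 mm dia., 102 mm high. Origin: centre of the underside.
- slide_case: Bystander: blue slide box 68 x 105 x 34 mm. Origin: centre of the underside.
- pen: Bystander: white pen 145 mm long. Origin: centre of the underside.

How it is judged:
By the outcome, as a careful person would: the job done as asked, in the order asked, and still so for the second after the job is handed in, with the robot touching nothing.
It also fails if it takes over 61 s, if anything falls off the work surface, if the arm or the gripper's body presses on something with over 40 N, if the wrist force passes 120 N, or if a joint passes its speed limit or range.

ROBOT

A 6-joint arm with a two-finger parallel gripper is mounted at the origin on a cart in front of the work surface, level with it; the furniture and walls round the work are solid. World frame = base frame: x ahead of the robot, y to its left, z up, the work surface at z = 0. Lengths are in mm, angles in degrees, forces in N, time in s.
With the tool pointing down it reaches from about 225 to 725 mm from the base axis. Payload 3.1 kg.
Tool frame: the origin (TCP) lies at the very end of the fingers, on their centre line; the grasp point (between the pads) lies 19 mm behind it (manip.grasp_offset is the distance from the TCP to the grasp point, in mm); z points along the fingers, y is the line along which they close (so a half turn about z gives the same grasp; the last joint's range is limited). The gripper opens to 85 mm and grips with 20 to 120 N. Pads are 22 mm wide; open, the fingers measure 114 mm over their backs; the gripper's body (76 mm by 85 mm) begins 54 mm behind the grasp point. The pads swing forward as they close: fully open they stand 13 mm farther back than shut.
Start: joints at [65.615, 2.75, 5.684, 92.934, 0, 82.678], TCP at [154.051, 501.882, 231.312] pointing down, gripper open.
Joint ranges: [-166.93, 166.93], [-56.73, 111.36], [-69.38, 81.34], [-121.58, 131.49], [-85.45, 84.26], [-180, 180]. Speed limits (degrees/s): [159.86, 159.86, 180, 180, 180, 180].

INTERFACE

Orientations are given as [roll, pitch, yaw] about the fixed x, y, z axes, in that order (R = Rz(yaw) Ry(pitch) Rx(roll)).
In Python, from plant import manip gives the robot as it stands.
- The arm moves only by the shell command python3 -m jog 'ROWS' [FORCE]. ROWS is JSON, a list that holds one entry, the list of rows, each a list of 7 numbers: the opening in per cent of the stroke, from 0 (shut) to 100 (fully open), then the shift along the tool's x, y, z in mm, then the turn, a rotation vector about the tool's x, y, z in degrees. In form: [[[jaw, tx, ty, tz, wx, wy, wz], ...]]. A call has 1 to 5 rows; each row is the pose to reach, as a shift and turn from the pose commanded when the call began, along the tool's axes at that moment; what a row does not reach only later rows make up. A row lasts 1/8 s, in which the tool goes at most 62.5 mm and 10.7 degrees, less where a joint would pass 70% of its speed; a pose out of reach is approached as far as the arm can. A call with a gripper value outside its range is refused whole. The fingers move at their own pace and stop on an object; FORCE is the grip in N (left out, the last holds). Time passes only in rows, so rows that repeat a pose let the fingers close. It gives the time, the measured TCP pose, the force, the opening and the grip force at its end, in the units of the state.
- manip.read_state(): the state, without advancing time (a new reading comes with each control period).
- manip.capture(name): name is "side" or "top" or "wrist"; returns the picture (480x640x3 uint8, red, green, blue); there is no depth.
- manip.camera_model(name): a dict with "camera_matrix" (3x3 intrinsics, pixels), "R" (3x3) and "t" (3): a world point X has camera coordinates R X + t; the wrist camera has in their place "mount" (4x4, takes a point from camera to tool coordinates, whose origin is the TCP and whose axes are the flange's). Camera axes: x right, y down, z forward; pixel columns grow to the right and rows downward; lengths in mm; the calibration is good to about 2 mm. A picture is of the moment at which its call begins: read the wrist's pose just before it. camera_model takes no time and is no camera call.
- manip.job_done(): hands the job in; it is judged then, once.
The state is a dict: "clock": time; "joints": joint angles; "qd": joint speeds; "tau": joint torques, N m; "tcp_pos": TCP position; "eef_rot": TCP orientation; "ft_force": force on the tool from outside, world axes, zero at the start; "torque": the same for the moment, N m; "gripper_width": finger opening in mm; "grasp_force": force on a finger pad.
Only numpy, scipy, OpenCV 4.12 (cv2) and the standard library are available. Lean on these libraries where they do the work, as an engineer would, in place of code of your own. Each camera call takes 0.05 s, during which the arm holds its last target. There are 200 camera calls.

## Working session

There is one attempt and no reset: what is moved stays moved. The work goes in short steps, Python scripts to look and compute and a shell command to move; the robot and the scene stay as the last step left them, time stands still between calls to the robot, and variables do not carry over. Pictures are saved under pics/ and viewed, at most 10 in all, crops included, and the job is handed in when it is done.

```bash
mkdir -p pics; ls; python3 - <<'E'
from plant import manip
import cv2
print(manip.read_state())
for n in ("top","side"):
    im=manip.capture(n); cv2.imwrite(f"pics/{n}0.png",im[:,:,::-1])
    m=manip.camera_model(n); print(n,m)
print(manip.camera_model("wrist"))
E
```

```text
pics
{'clock': 0.0, 'joints': array([ 6.56148319e+01,  2.79499723e+00,  5.59063987e+00,  9.29327970e+01,
       -2.01720830e-03,  8.26766815e+01]), 'qd': array([ 0.08056191, -0.02769082, -0.01003443,  0.07138612, -0.07204756,
       -0.04976069]), 'tau': array([-6.74906423e-04, -3.38788462e+01,  3.20012784e+01,  2.03274545e-02,
       -2.13223939e-04,  4.54545415e-06]), 'tcp_pos': array([153.81291967, 501.3222609 , 230.08953442]), 'eef_rot': array([-1.79863707e+02, -1.54820737e-02,  1.62938134e+02]), 'ft_force': array([-0.80443365,  0.07992457, -0.12010025]), 'torque': array([ 0.01842295, -0.04475883,  0.01812198]), 'grasp_force': 0.0, 'gripper_width': 85.01759511591086}
top {'camera_matrix': array([[549.10378583,   0.        , 316.61082087],
       [  0.        , 549.10378583, 249.96389688],
       [  0.        ,   0.        ,   1.        ]]), 'R': array([[-0.02983334, -0.99953705, -0.00597161],
       [-0.99752744,  0.03015262, -0.06348095],
       [ 0.06363162,  0.004063  , -0.99796518]]), 't': array([ -18.16779348,  527.13455955, 1200.94651024])}
side {'camera_matrix': array([[46
[... 211 characters left out ...]
      [-8.38611297e-01, -4.21374146e-02, -5.43098085e-01],
       [ 5.42434865e-01,  2.68341542e-02, -8.39669188e-01]]), 't': array([-67.39697276, 493.21170977, 620.85497016])}
{'camera_matrix': array([[429.15253534,   0.        , 310.54630774],
       [  0.        , 429.15253534, 229.50543923],
       [  0.        ,   0.        ,   1.        ]]), 'mount': array([[-9.39742352e-04, -9.45805339e-01, -3.24732780e-01,
         8.46372729e+01],
       [ 9.99999549e-01, -9.34328304e-04, -1.72601083e-04,
        -1.00586165e+00],
       [-1.40160001e-04, -3.24732795e-01,  9.45805790e-01,
        -1.41277151e+02],
       [ 0.00000000e+00,  0.00000000e+00,  0.00000000e+00,
         1.00000000e+00]])}
```

View pics/top0.png

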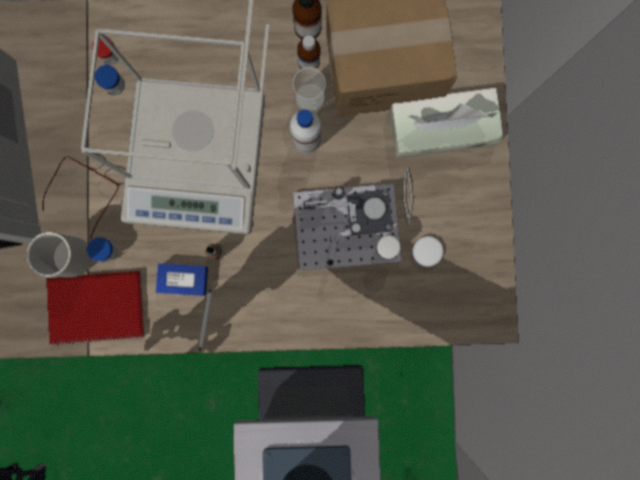

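View pics/side0.png

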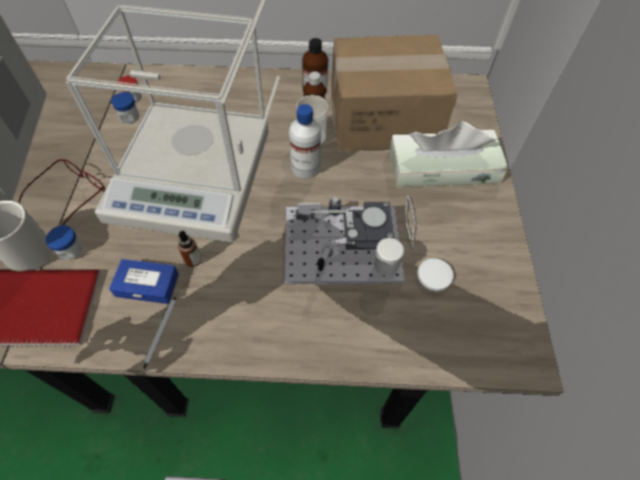

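The top picture shows the breadboard with corners near (294,192), (393,184), (400,262) and (300,270). The jar is at (388,246) and the knob at about (330,262). The side view agrees, with the fork and scale near (300,213).

```bash
cat > h.py <<'E'
import numpy as np, cv2
from plant import manip
from scipy.spatial.transform import Rotation as Ro
def cam(n,st=None):
    m=manip.camera_model(n); K=m["camera_matrix"]
    if n!="wrist": return K,np.array(m["R"]),np.array(m["t"])
    T=np.eye(4); T[:3,:3]=Ro.from_euler("xyz",st["eef_rot"],degrees=True).as_matrix(); T[:3,3]=st["tcp_pos"]
    W=np.linalg.inv(T@m["mount"]); return K,W[:3,:3],W[:3,3]
def ray(c,px,z):
    K,R,t=c; d=R.T@np.linalg.solve(K,[px[0],px[1],1]); o=-R.T@t
    return o+d*(z-o[2])/d[2]
def proj(c,X):
    K,R,t=c; p=K@(R@np.array(X)+t); return p[:2]/p[2]
E
python3 - <<'E'
from h import *
for n,pts in (("top",[(294,192),(393,184),(400,262),(300,270)]),("side",[(286,206),(393,203),(403,278),(285,281)])):
    P=np.array([ray(cam(n),p,17) for p in pts]); print(n,P.round(0).tolist(),P.mean(0).round(1))
    print([round(float(np.linalg.norm(P[i]-P[i-1]))) for i in range(4)])
    d=P[0]-P[1]+P[3]-P[2]; print("yaw",np.degrees(np.arctan2(-d[0],d[1])))
E
```

```text
top [[657.0, 13.0, 17.0], [669.0, -209.0, 17.0], [494.0, -218.0, 17.0], [483.0, 4.0, 17.0]] [ 575.8 -102.4   17. ]
[175, 222, 175, 222]
yaw 2.8730799384734973
side [[660.0, 13.0, 17.0], [679.0, -210.0, 17.0], [502.0, -220.0, 17.0], [484.0, 1.0, 17.0]] [ 581.2 -103.8   17. ]
[175, 223, 177, 222]
yaw 4.7015183462782755
```

```bash
cat >> h.py <<'E'
def go(x,y,z,yaw):
    st=manip.read_state(); R=Ro.from_euler("xyz",st["eef_rot"],degrees=True)
    G=Ro.from_euler("xyz",[180,0,yaw],degrees=True)
    print("t",st["clock"],"tcp",st["tcp_pos"].round(1),st["eef_rot"].round(1),"F",st["ft_force"].round(1),"| shift",R.inv().apply(np.array([x,y,z])-st["tcp_pos"]).round(1),"turn",(R.inv()*G).as_rotvec(degrees=True).round(1))
E
python3 -c "
from h import *
go(500,-85,215,183)"
```

```text
t 0.1 tcp [153.8 501.3 230.2] [-179.9   -0.   162.9] F [-0.   0.9  0.8] | shift [-503.  -458.9   16.1] turn [ -0.1  -0.  -20.1]
```

```bash
python3 -m jog '[[[0,-44,-40,1,0,0,-4],[0,-88,-80,3,0,0,-8],[0,-132,-120,4,0,0,-12],[0,-176,-160,6,0,0,-16],[0,-220,-200,7,0,0,-20]]]'; python3 -c "
from h import *
go(500,-85,215,183)"
```

```text
clock: 0.72
tcp_pos: [306.1, 244.4, 223.8]
eef_rot: [-180.0, -0.0, -176.9]
ft_force: [1.2, 0.6, 0.6]
gripper_width: 0.5
grasp_force: 0.0
t 0.725 tcp [306.1 244.4 223.8] [-180.    -0.  -176.9] F [1.2 0.6 0.6] | shift [-175.8 -339.4    8.8] turn [-0.  -0.   0.1]
```

```bash
python3 -m jog '[[[0,-25,-48,1,0,0,0],[0,-50,-97,2,0,0,0],[0,-75,-145,4,0,0,0],[0,-100,-194,5,0,0,0],[0,-125,-242,6,0,0,0]]]';python3 -m jog '[[[0,-25,-48,1,0,0,0],[0,-51,-97,3,0,0,0],[0,-51,-97,3,0,0,0],[0,-51,-97,3,0,0,0]]]'; python3 -c "
from h import *
go(500,-85,215,183)
im=manip.capture('wrist'); cv2.imwrite('pics/w1.png',im[:,:,::-1])"
```

```text
clock: 1.35
tcp_pos: [443.3, 9.1, 217.8]
eef_rot: [180.0, -0.0, -177.1]
ft_force: [1.6, 0.4, -0.4]
gripper_width: 0.1
grasp_force: 0.0
clock: 1.85
tcp_pos: [498.2, -83.1, 214.7]
eef_rot: [179.9, -0.1, -177.1]
ft_force: [-0.9, 0.5, -0.8]
gripper_width: -0.1
grasp_force: 0.0
t 1.85 tcp [498.2 -83.1 214.7] [ 1.799e+02 -1.000e-01 -1.771e+02] F [-0.9  0.5 -0.8] | shift [-1.7 -2.  -0.3] turn [ 0.1 -0.1 -0.1]
```

View pics/w1.png

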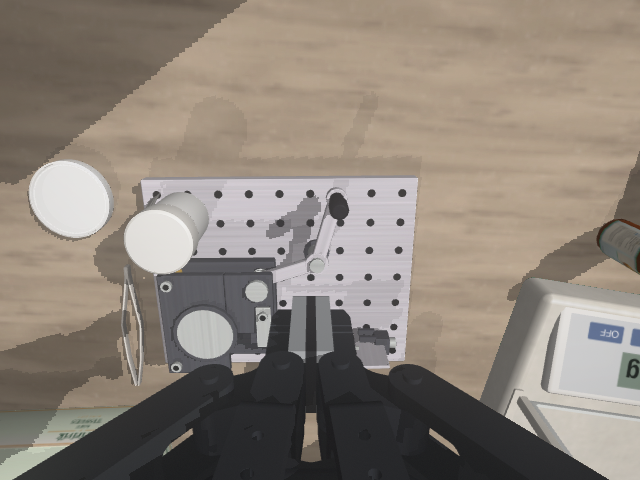

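The wrist view is inverted, with the robot side at the top. It shows the pad at (257,291), the mirror at (204,334), the near board corners at (143,179) and (418,178), the knob top at about (341,212), and the pivot screw at (317,265).

```bash
python3 - <<'E'
from h import *
st=manip.read_state(); c=cam("wrist",st)
M=np.array([[-87.5,-112.5,17],[-87.5,112.5,17],[-8,-17,60],[30,-60,59],[-25,30,50],[-78,44,80]])
px=[(143,179),(418,178),(257,291),(204,334),(317,265),(341,212)]
W=np.array([ray(c,p,m[2]) for p,m in zip(px,M)])
A=M[:5,:2];B=W[:5,:2]; a=A-A.mean(0);b=B-B.mean(0)
th=np.arctan2((a[:,0]*b[:,1]-a[:,1]*b[:,0]).sum(),(a*b).sum()); R=np.array([[np.cos(th),-np.sin(th)],[np.sin(th),np.cos(th)]])
t=B.mean(0)-R@A.mean(0); print("mount",t,np.degrees(th)); print((W[:,:2]-(M[:,:2]@R.T+t)).round(1).tolist())
im=manip.capture("wrist")[:,:,::-1]; cv2.imwrite("pics/w2.png",cv2.resize(im[160:400,120:440],None,fx=2.5,fy=2.5))
for n,m in dict(pad=(-8,-17),knob0=(-78,44),knob1=(-38,83),pivot=(-25,30),fork=(45,70)).items(): print(n,(R@m+t).round(1))
E
```

```text
mount [ 574.39669068 -103.7336602 ] 2.95990450783158
[[0.7, 2.5], [0.3, -1.6], [-0.5, 0.3], [0.2, -0.7], [-0.7, -0.5], [0.4, 1.0]]
pad [ 567.3 -121.1]
knob0 [494.2 -63.8]
knob1 [532.2 -22.8]
pivot [547.9 -75.1]
fork [615.7 -31.5]
```

View pics/w2.png

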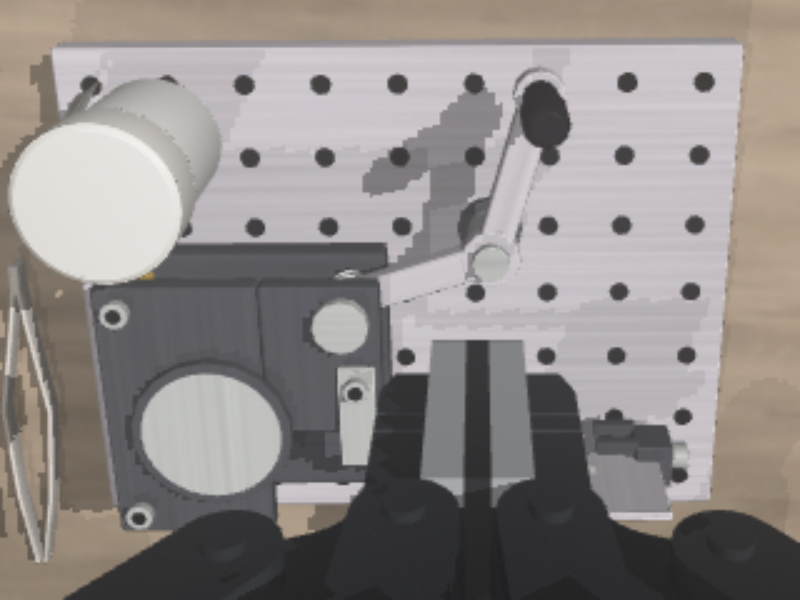

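The residuals are about 1 mm, so the mount is at (574.4, -103.7) with yaw 3.0°. I'll turn the tool 45° so one finger face follows the lever's chord and the camera sees the fork past the gripper.

```bash
python3 -c "
from h import *
go(470,-86,110,138)"
```

```text
t 1.95 tcp [498.3 -82.3 215.4] [ 180.   -0. -177.] F [-0.4 -0.7  0.8] | shift [ 28.4  -2.2 105.4] turn [ 0. -0. 45.]
```

```bash
python3 -m jog '[[[0,6,0,20,0,0,9],[0,12,-1,40,0,0,18],[0,18,-1,65,0,0,27],[0,24,-2,85,0,0,36],[0,28,-2,105,0,0,45]]]'; python3 -m jog '[[[0,0,0,20,0,0,0],[0,0,0,40,0,0,0],[0,0,0,54,0,0,0],[0,0,0,54,0,0,0]]]';python3 -c "
from h import *
go(470,-86,56,138)
im=manip.capture('wrist'); cv2.imwrite('pics/w3.png',im[:,:,::-1])"
```

```text
clock: 2.58
tcp_pos: [470.4, -85.5, 110.2]
eef_rot: [180.0, 0.0, 137.8]
ft_force: [-0.2, 0.8, 0.2]
gripper_width: 0.1
grasp_force: 0.0
clock: 3.08
tcp_pos: [469.8, -85.8, 55.4]
eef_rot: [-180.0, -0.1, 138.0]
ft_force: [-0.9, -0.6, 0.3]
gripper_width: -0.1
grasp_force: 0.0
t 3.075 tcp [469.8 -85.8  55.4] [-1.80e+02 -1.00e-01  1.38e+02] F [-0.9 -0.6  0.3] | shift [-0.3 -0.1 -0.6] turn [-0.  -0.1  0. ]
```

View pics/w3.png

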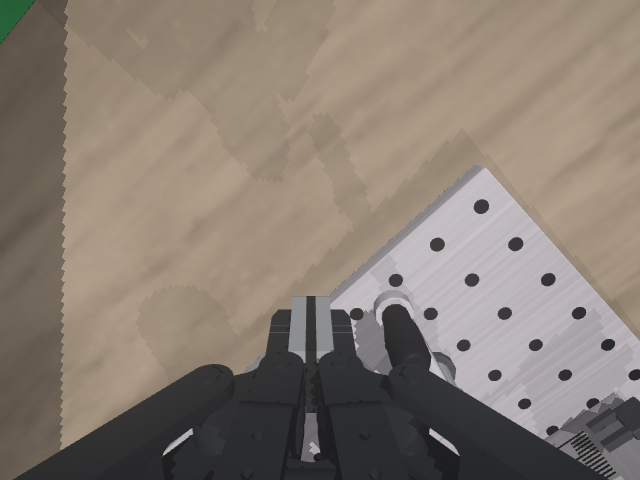

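The finger is beside the knob, with the knob base at (393,305) and both in the same row. Pushing along tool +y.

```bash
python3 -m jog '[[[0,0,6,0,0,0,0],[0,0,12,0,0,0,0],[0,0,18,0,0,0,0],[0,0,24,0,0,0,0],[0,0,30,0,0,0,0]]]'; python3 -m jog '[[[0,0,6,0,0,0,0],[0,0,12,0,0,0,0],[0,0,18,0,0,0,0],[0,0,24,0,0,0,0],[0,0,30,0,0,0,0]]]'; python3 -m jog '[[[0,0,3,0,0,0,0],[0,0,5,0,0,0,0],[0,0,5,0,0,0,0]]]'
```

```text
clock: 3.75
tcp_pos: [490.8, -64.2, 55.9]
eef_rot: [-180.0, -0.1, 137.9]
ft_force: [-2.2, -1.7, 1.0]
gripper_width: 0.1
grasp_force: 1.1
clock: 4.38
tcp_pos: [512.1, -42.6, 56.5]
eef_rot: [-180.0, 0.1, 137.9]
ft_force: [-0.7, -1.6, -0.7]
gripper_width: 0.1
grasp_force: 1.0
clock: 4.75
tcp_pos: [514.9, -38.4, 56.6]
eef_rot: [179.9, 0.0, 137.9]
ft_force: [0.3, -0.9, 0.1]
gripper_width: -0.0
grasp_force: 0.5
```

```bash
for i in 1 2; do python3 -m jog '[[[0,0,1,0,0,0,0],[0,0,1.5,0,0,0,0]]]' | egrep 'tcp|force'; done; python3 -c "
from h import *
go(540,-25,56,138)
im=manip.capture('wrist'); cv2.imwrite('pics/w4.png',im[:,:,::-1])"
```

```text
tcp_pos: [515.6, -37.7, 56.5]
ft_force: [-0.4, -2.3, 0.0]
grasp_force: 1.0
tcp_pos: [516.6, -36.5, 56.3]
ft_force: [-0.5, -3.6, 0.1]
grasp_force: 1.1
t 5.25 tcp [516.6 -36.5  56.3] [-180.     0.   137.9] F [-0.5 -3.6  0.1] | shift [-9.7 24.2  0.3] turn [-0.   0.  -0.1]
```

View pics/w4.png

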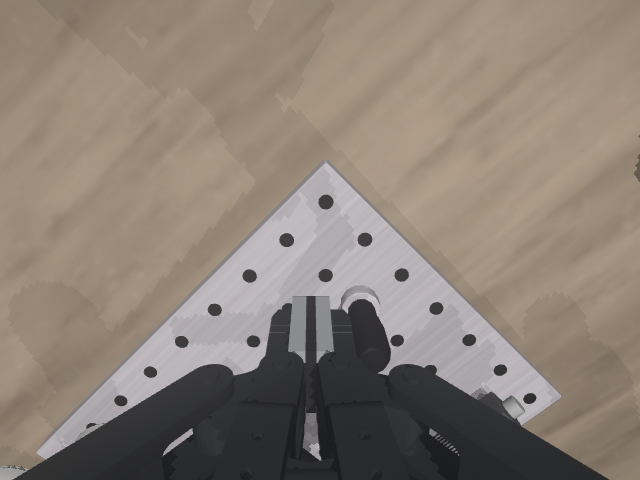

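The knob (top at about (372,355)) rests against the finger and is close to the computed open position. I'll press lightly until the stop answers.

```bash
for i in 1 2 3; do python3 -m jog '[[[0,0,0.7,0,0,0,0],[0,0,0.7,0,0,0,0]]]' | egrep 'tcp|force'; done
```

```text
tcp_pos: [516.7, -36.3, 56.3]
ft_force: [-1.1, -4.6, 1.5]
grasp_force: 2.0
tcp_pos: [516.8, -36.1, 56.2]
ft_force: [-1.9, -6.1, 1.8]
grasp_force: 2.9
tcp_pos: [516.9, -36.1, 56.3]
ft_force: [-2.5, -6.6, 2.0]
grasp_force: 3.6
```

```bash
python3 -m jog '[[[0,-1.5,1.3,0,0,0,0],[0,-1.5,1.3,0,0,0,0]]]' | egrep 'tcp|force'; python3 -c "
from h import *
st=manip.read_state();c=cam('wrist',st)
print(ray(c,(360,303),46),ray(c,(375,358),80)); go(540,-25,56,138)"
```

```text
tcp_pos: [517.1, -36.0, 56.2]
ft_force: [-7.8, -6.5, 4.6]
grasp_force: 4.9
[528.2748491 -21.4970167  46.       ] [530.2450157  -21.40110724  80.        ]
t 6.3 tcp [517.1 -36.   56.2] [-179.6   -0.2  137.9] F [-7.8 -6.5  4.6] | shift [-9.6 23.5 -0. ] turn [-0.4 -0.2 -0.1]
```

It's on the stop: force rises with no motion. Backing off and going above the pad.

```bash
python3 -m jog '[[[0,0.7,-8,0,0,0,0],[0,0.7,-15,0,0,0,0],[0,0.7,-15,-20,0,0,0],[0,0.7,-15,-44,0,0,0],[0,0.7,-15,-44,0,0,0]]]'|egrep 'tcp|force|rot'; python3 -c "
from h import *
go(567.3,-121.1,100,138)"
```

```text
tcp_pos: [511.3, -45.5, 102.5]
eef_rot: [179.8, 0.2, 138.0]
ft_force: [0.2, -0.1, 0.3]
grasp_force: 0.0
t 6.925 tcp [511.3 -45.5 102.5] [179.8   0.2 138. ] F [ 0.2 -0.1  0.3] | shift [-92.2 -18.6   2.8] turn [ 0.2  0.2 -0. ]
```

```bash
python3 -m jog '[[[0,-30,-6,0,0,0,0],[0,-60,-12,0,0,0,0],[0,-92,-18.6,3,0,0,0],[0,-92,-18.6,18,0,0,0],[0,-92,-18.6,32,0,0,0]]]'|egrep 'tcp|force|rot';python3 -m jog '[[[0,0,0,0,0,0,0]]]'>/dev/null; python3 -c "
from h import *
go(567.3,-121.1,60,138)
im=manip.capture('wrist'); cv2.imwrite('pics/w5.png',im[:,:,::-1])
st=manip.read_state(); c=cam('wrist',st); print([proj(c,p).round() for p in ((567.3,-121.1,60),(616,-37.5,56),(616,-31.5,37))])"
```

```text
tcp_pos: [564.0, -120.2, 66.1]
eef_rot: [-180.0, -0.2, 137.9]
ft_force: [-0.4, -0.1, -0.1]
grasp_force: 0.0
t 7.675 tcp [ 562.6 -119.4   65.3] [-179.9   -0.3  138. ] F [-0.3  0.6  0.3] | shift [-4.7  1.8  5.3] turn [-0.1 -0.3 -0. ]
[array([318., 319.]), array([563., 269.]), array([550., 242.])]
```

View pics/w5.png

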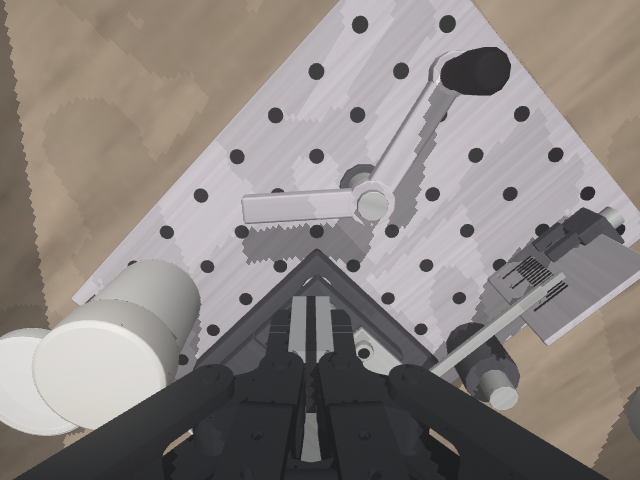

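The wrist view shows the open lever, the pointer tip at about (563,275) and the fork near (580,235). I'll zoom in on the fork.

```bash
python3 -c "
import cv2
im=cv2.imread('pics/w5.png'); cv2.imwrite('pics/w5c.png',cv2.resize(im[190:310,480:640],None,fx=5,fy=5,interpolation=cv2.INTER_CUBIC))
from h import *
st=manip.read_state(); c=cam('wrist',st)
R=Ro.from_euler('z',3,degrees=True).as_matrix()
w=lambda m:R@np.array(m)+[574.4,-103.7,0]
for n,y in (('tip',64),('prongend',66),('root',76)):
  for z in (56,46,42,37,32,28): print(n,z,((proj(c,w((45,y,z)))-[480,190])*5).round())"
```

```text
tip 56 [416. 393.]
tip 46 [348. 343.]
tip 42 [322. 324.]
tip 37 [292. 302.]
tip 32 [264. 281.]
tip 28 [242. 265.]
prongend 56 [437. 376.]
prongend 46 [368. 327.]
prongend 42 [342. 308.]
prongend 37 [312. 287.]
prongend 32 [283. 266.]
prongend 28 [260. 250.]
root 56 [549. 290.]
root 46 [472. 245.]
root 42 [444. 228.]
root 37 [410. 208.]
root 32 [378. 190.]
root 28 [354. 175.]
```

View pics/w5c.png

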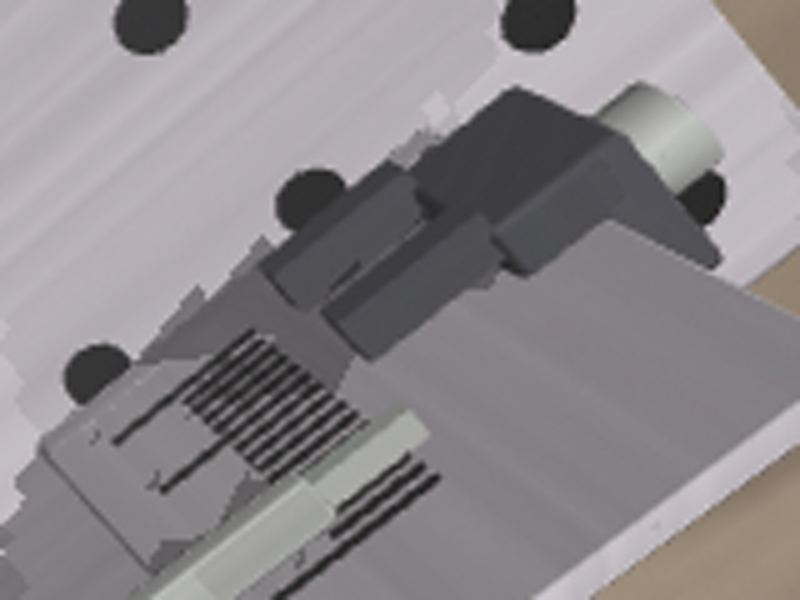

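Fork geometry: the gap middle is about (317,312) in the crop. That is z≈37, or 19 mm below the pointer's rest height, and about 8.8 mm of pad travel. Pressing in stages.

```bash
python3 -m jog '[[[0,-2.5,1,0,0,0,0],[0,-4.5,1.8,1,0,0,0],[0,-4.5,1.8,3,0,0,0],[0,-4.5,1.8,4,0,0,0],[0,-4.5,1.8,5,0,0,0]]]'|egrep 'tcp|force'; python3 -m jog '[[[0,0,0,1,0,0,0],[0,0,0,2,0,0,0],[0,0,0,3,0,0,0],[0,0,0,4,0,0,0],[0,0,0,4,0,0,0]]]'|egrep 'tcp|force'; python3 -c "
from h import *
go(567.3,-121.1,52,138)
im=manip.capture('wrist')[:,:,::-1]; cv2.imwrite('pics/w6.png',im);cv2.imwrite('pics/w6c.png',cv2.resize(im[190:310,480:640],None,fx=5,fy=5,interpolation=cv2.INTER_CUBIC))"
```

```text
tcp_pos: [569.7, -122.6, 63.2]
ft_force: [-0.8, 0.8, 1.6]
grasp_force: 0.0
tcp_pos: [569.7, -122.6, 59.9]
ft_force: [-2.7, 0.1, 4.3]
grasp_force: 1.8
t 8.975 tcp [ 569.7 -122.6   59.9] [180.    0.  137.9] F [-2.7  0.1  4.3] | shift [ 2.8 -0.5  7.9] turn [ 0.   0.  -0.1]
```

View pics/w6c.png

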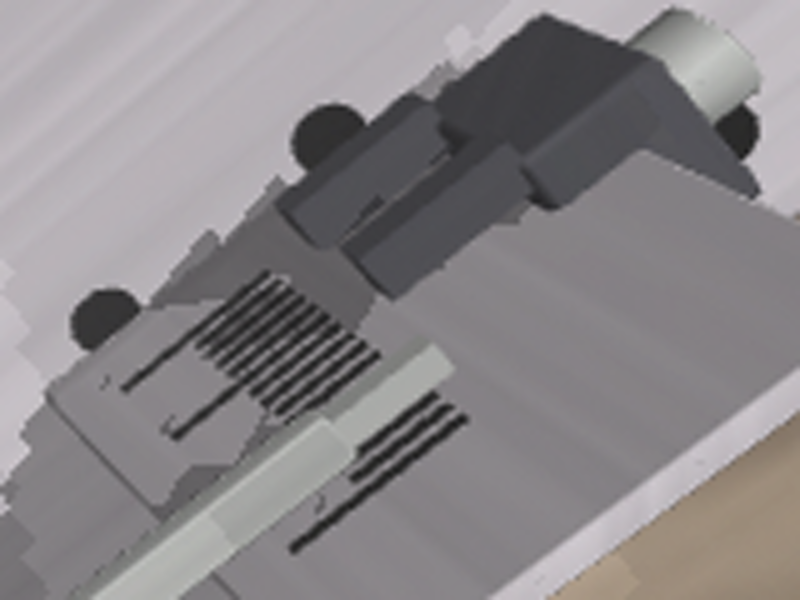

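Contact is made and the pointer is still near rest. I'll track the pointer numerically: mask its light end and compare it with the projected tip for each tilt.

```bash
cat >> h.py <<'E'
Rm=Ro.from_euler('z',3,degrees=True).as_matrix()
w=lambda m:Rm@np.array(m)+[574.4,-103.7,0]
def tip(th): return w((45,-87+151*np.cos(th)+14*np.sin(th),42+14*np.cos(th)-151*np.sin(th)))
def find(im,c):   # bgr; light greenish steel: g>=r and g>b ; tip = far end along pointer direction
    b,g,r=[im[:,:,i].astype(int) for i in range(3)]
    m=((g-r>=2)&(g-b>=-1)&(g>135)).astype(np.uint8); 
    m[:150]=0; m[:,:450]=0; m[:,600:]=0; m[340:]=0
    n,L,s,_=cv2.connectedComponentsWithStats(m)
    out=[]
    for k in range(1,n):
        if s[k,4]>60:
            v,u=np.nonzero(L==k); d=(proj(c,w((45,64,46)))-proj(c,w((45,44,46)))); d/=np.linalg.norm(d)
            q=u*d[0]+v*d[1]; e=q>q.max()-1.5; out.append((int(s[k,4]),float(u[e].mean()),float(v[e].mean())))
    return out
E
python3 - <<'E'
from h import *
st=manip.read_state(); c=cam("wrist",st)
for f in ("w5","w6"):
    im=cv2.imread(f"pics/{f}.png"); print(f,find(im,c))
print("tipcol",cv2.imread("pics/w6.png")[265:270,564:568].tolist()[0],"scale",cv2.imread("pics/w6.png")[275,590])
print("pred now",[proj(c,tip(t)).round(1).tolist() for t in (0,.02,.06,.126)],"prong mid",proj(c,w((45,66,37))))
E
```

```text
w5 [(111, 562.5, 274.1666666666667)]
w6 [(102, 532.5, 281.5)]
tipcol [[168, 170, 169], [168, 170, 170], [167, 170, 170], [167, 170, 168]] scale [132 128 132]
pred now [[571.2, 259.3], [567.1, 255.7], [558.9, 249.1], [545.5, 240.1]] prong mid [548.53684006 237.85399902]
```

```bash
sed -i 's/m=((g-r>=2).*/m=((g-r>=0)\&(g-b>=0)\&(g>120)).astype(np.uint8)/' h.py
cat > look.py <<'E'
from h import *; import sys
st=manip.read_state(); c=cam("wrist",st); im=manip.capture("wrist")[:,:,::-1].copy(); cv2.imwrite(f"pics/{sys.argv[1]}.png",im)
print("t",st["clock"],"z",st["tcp_pos"].round(1),"F",st["ft_force"].round(1)); print(find(im,c)); print([(t,(proj(c,tip(t))+[0,5]).round(1).tolist()) for t in (0,.03,.06,.09,.11,.126,.14)])
E
python3 -c "
from h import *
c=cam('wrist',manip.read_state())
for f in ('w5','w6'): print(find(cv2.imread(f'pics/{f}.png'),c))"
python3 -m jog '[[[0,0,0,1,0,0,0],[0,0,0,2,0,0,0],[0,0,0,3,0,0,0],[0,0,0,4,0,0,0],[0,0,0,4,0,0,0]]]'|egrep 'tcp|force'; python3 look.py w7
```

```text
[(1248, 562.0, 273.7692307692308)]
[(1543, 567.4166666666666, 261.0)]
tcp_pos: [569.7, -121.8, 55.9]
ft_force: [-3.5, 2.6, 6.6]
grasp_force: 3.5
t 9.65 z [ 569.7 -121.8   55.9] F [-3.5  2.6  6.6]
[(1560, 559.0, 256.0)]
[(0, [575.4, 269.9]), (0.03, [569.0, 264.4]), (0.06, [562.6, 259.3]), (0.09, [556.2, 254.7]), (0.11, [552.0, 251.9]), (0.126, [548.6, 249.8]), (0.14, [545.7, 248.1])]
```

The detector gives tilt ≈0.075 rad, consistent with the force. I'll go down about 3 mm more and check visually.

```bash
python3 -m jog '[[[0,0,0,1,0,0,0],[0,0,0,2,0,0,0],[0,0,0,2.9,0,0,0],[0,0,0,2.9,0,0,0]]]'|egrep 'tcp|force'; python3 look.py w8; python3 -c "
import cv2
im=cv2.imread('pics/w8.png'); cv2.imwrite('pics/w8c.png',cv2.resize(im[190:310,480:640],None,fx=5,fy=5,interpolation=cv2.INTER_CUBIC))"
```

```text
tcp_pos: [569.8, -121.4, 53.5]
ft_force: [-3.1, 4.1, 9.2]
grasp_force: 4.3
t 10.2 z [ 569.8 -121.4   53.5] F [-3.1  4.1  9.2]
[(1514, 554.2, 253.5)]
[(0, [578.2, 273.3]), (0.03, [571.7, 267.6]), (0.06, [565.1, 262.4]), (0.09, [558.6, 257.7]), (0.11, [554.3, 254.8]), (0.126, [550.8, 252.6]), (0.14, [547.9, 250.9])]
```

View pics/w8c.png

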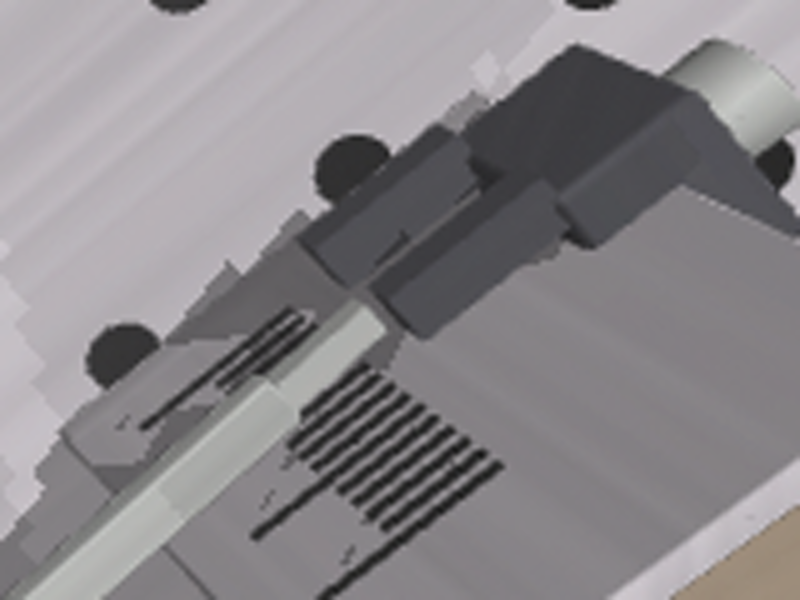

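The pointer end is at about (372,315) in the crop, level with the lower edge of the upper prong (front-lower corner (370,283), lower prong (302,240)), so it's still slightly high. I'll work out the remainder from these corners.

```bash
python3 - <<'E'
from h import *
from scipy.optimize import least_squares
cr=lambda p:np.array(p)/5+[480,190]
c5=cam("wrist",dict(tcp_pos=np.array([562.6,-119.4,65.3]),eef_rot=np.array([-179.9,-.3,138])))
c8=cam("wrist",dict(tcp_pos=np.array([569.8,-121.4,53.5]),eef_rot=manip.read_state()["eef_rot"]))
fork=lambda m,h:[w((45-h,66,m+4)),w((45+h,66,m+7)),w((45-h,66,m-7))]
o5=[cr(p) for p in ((322,312),(375,360),(262,265),(420,422))]
o8=[cr(p) for p in ((370,283),(425,338),(302,240),(372,315))]
def f(p):
    m,h,th,a,b,d,e=p
    r=[proj(c5,X)+[a,b]-o for X,o in zip(fork(m,h)+[tip(0)],o5)]+[proj(c8,X)+[d,e]-o for X,o in zip(fork(m,h)+[tip(th)],o8)]
    return np.ravel(r)
s=least_squares(f,[37,3,.11,0,5,0,5]); print(s.x.round(3),s.fun.round(1)); m,th=s.x[0],s.x[2]
from scipy.optimize import brentq
tt=brentq(lambda t:tip(t)[2]-m,0,.2); print("tip z",tip(th)[2],"target th",tt,"mm down",(tt-th)*68)
E
```

```text
[36.754  2.177  0.102 -1.38   2.033 -1.634  2.186] [ 0.4 -0.  -0.2  0.1 -0.6  0.2  0.4 -0.3  0.4  0.6  0.3 -0.1 -0.6 -0.5
 -0.   0. ]
tip z 40.55455150029981 target th 0.12705238051437842 mm down 1.7047381931389207
```

```bash
python3 -m jog '[[[0,0,0,0.9,0,0,0],[0,0,0,1.7,0,0,0],[0,0,0,1.7,0,0,0],[0,0,0,1.7,0,0,0]]]'|egrep 'tcp|force'; python3 look.py w9
```

```text
tcp_pos: [569.7, -121.1, 52.1]
ft_force: [-4.0, 4.4, 10.0]
grasp_force: 4.8
t 10.75 z [ 569.7 -121.1   52.1] F [-4.   4.4 10. ]
[(1506, 551.1666666666666, 252.0)]
[(0, [580.0, 275.4]), (0.03, [573.4, 269.6]), (0.06, [566.7, 264.3]), (0.09, [560.1, 259.5]), (0.11, [555.7, 256.5]), (0.126, [552.3, 254.3]), (0.14, [549.2, 252.5])]
```

The tilt is about 0.125 rad against the 0.127 target, so the pointer is mid-gap. Hold, verify, then ease up slowly.

```bash
python3 -m jog '[[[0,0,0,0,0,0,0],[0,0,0,0,0,0,0],[0,0,0,0,0,0,0],[0,0,0,0,0,0,0],[0,0,0,0,0,0,0]]]'|egrep 'tcp|force'; python3 -m jog '[[[0,0,0,0,0,0,0],[0,0,0,0,0,0,0],[0,0,0,0,0,0,0]]]'|egrep 'tcp'; python3 look.py w10|sed -n 1,2p
python3 -m jog '[[[0,0,0,-1,0,0,0],[0,0,0,-2,0,0,0],[0,0,0,-3,0,0,0],[0,0,0,-4,0,0,0],[0,0,0,-5,0,0,0]]]'|egrep 'tcp|force';python3 -m jog '[[[0,0,0,-1,0,0,0],[0,0,0,-2,0,0,0],[0,0,0,-3,0,0,0],[0,0,0,-4,0,0,0],[0,0,0,-5,0,0,0]]]'|egrep 'tcp|force';python3 -m jog '[[[0,0,0,-1,0,0,0],[0,0,0,-2,0,0,0],[0,0,0,-3,0,0,0],[0,0,0,-4,0,0,0],[0,0,0,-5,0,0,0]]]'|egrep 'tcp|force'; python3 look.py w11
```

```text
tcp_pos: [569.8, -121.2, 52.1]
ft_force: [-4.4, 4.8, 9.3]
grasp_force: 4.8
tcp_pos: [569.8, -121.2, 52.1]
t 11.8 z [ 569.8 -121.2   52.1] F [-2.8  4.1  8.8]
[(1503, 551.6, 252.3)]
tcp_pos: [569.8, -121.9, 56.5]
ft_force: [-3.1, 2.2, 6.4]
grasp_force: 3.2
tcp_pos: [569.9, -122.9, 60.2]
ft_force: [0.4, -0.6, 0.1]
grasp_force: 0.0
tcp_pos: [569.8, -122.6, 65.8]
ft_force: [-0.5, -0.2, 0.4]
grasp_force: 0.0
t 13.725 z [ 569.8 -122.6   65.8] F [-0.5 -0.2  0.4]
[(1572, 558.8461538461538, 254.76923076923077)]
[(0, [562.3, 258.0]), (0.03, [556.6, 253.1]), (0.06, [550.9, 248.5]), (0.09, [545.2, 244.5]), (0.11, [541.3, 242.0]), (0.126, [538.3, 240.1]), (0.14, [535.6, 238.5])]
```

```bash
python3 -m jog '[[[0,0,0,-20,0,0,0],[0,0,0,-40,0,0,0],[0,0,0,-40,0,0,0]]]'|egrep 'tcp|force'; python3 -c "
from h import *
go(551.6,4.2,106,138)"
```

```text
tcp_pos: [571.3, -123.1, 108.0]
ft_force: [0.2, 0.0, -0.1]
grasp_force: 0.0
t 14.15 tcp [ 571.3 -123.1  108. ] [179.9   0.2 137.9] F [ 0.2  0.  -0.1] | shift [100.   81.3   1.7] turn [ 0.1  0.2 -0.1]
```

```bash
python3 -m jog '[[[0,33,27,0,0,0,0],[0,66,54,0,0,0,0],[0,100,81,0,0,0,0],[0,100,81,2,0,0,0],[0,100,81,2,0,0,0]]]'|egrep 'tcp|force'; python3 -m jog '[[[0,0,0,20,0,0,0],[0,0,0,40,0,0,0],[0,0,0,49,0,0,0],[0,0,0,49,0,0,0]]]'|egrep 'tcp|force'; python3 -c "
from h import *
go(551.6,4.2,56,138)"
```

```text
tcp_pos: [549.3, 4.4, 102.7]
ft_force: [0.4, -0.3, -0.4]
grasp_force: 0.0
tcp_pos: [549.1, 3.8, 53.7]
ft_force: [-0.8, -0.5, 0.1]
grasp_force: 0.0
t 15.275 tcp [549.1   3.8  53.7] [-1.799e+02 -1.000e-01  1.379e+02] F [-0.8 -0.5  0.1] | shift [-1.6  2.  -2.3] turn [-0.1 -0.1 -0.1]
```

```bash
python3 -m jog '[[[0,0,-6,-2,0,0,0],[0,0,-12,-2,0,0,0],[0,0,-18,-2,0,0,0],[0,0,-24,-2,0,0,0],[0,0,-30,-2,0,0,0]]]'|egrep 'tcp|force'; python3 -m jog '[[[0,0,-6,0,0,0,0],[0,0,-12,0,0,0,0],[0,0,-18,0,0,0,0],[0,0,-24,0,0,0,0],[0,0,-30,0,0,0,0]]]'|egrep 'tcp|force'; for i in 1 2 3; do python3 -m jog '[[[0,0,-1,0,0,0,0],[0,0,-1.5,0,0,0,0]]]' | egrep 'tcp|force'; done
```

```text
tcp_pos: [529.3, -17.9, 56.8]
ft_force: [0.4, 2.1, 0.9]
grasp_force: 1.0
tcp_pos: [510.1, -40.9, 56.9]
ft_force: [1.9, 0.5, -1.2]
grasp_force: 1.1
tcp_pos: [509.1, -41.5, 57.1]
ft_force: [2.4, 0.9, 0.0]
grasp_force: 0.9
tcp_pos: [507.9, -42.3, 57.0]
ft_force: [2.6, 0.6, -0.3]
grasp_force: 1.0
tcp_pos: [506.7, -43.4, 56.8]
ft_force: [4.0, 0.4, -0.5]
grasp_force: 1.1
```

```bash
for i in 1 2 3 4; do python3 -m jog '[[[0,-0.4,-0.8,0,0,0,0],[0,-0.4,-0.8,0,0,0,0]]]' | egrep 'tcp|force'; done
```

```text
tcp_pos: [506.3, -44.3, 56.8]
ft_force: [2.2, 0.0, 0.8]
grasp_force: 1.0
tcp_pos: [506.0, -45.1, 56.7]
ft_force: [2.0, 0.7, 0.7]
grasp_force: 0.9
tcp_pos: [505.7, -46.0, 56.7]
ft_force: [1.5, 0.0, 1.4]
grasp_force: 0.9
tcp_pos: [505.6, -46.4, 56.7]
ft_force: [2.4, 2.6, 0.7]
grasp_force: 1.5
```

```bash
for i in 1 2 3 4; do python3 -m jog '[[[0,-0.5,-0.8,0,0,0,0],[0,-0.5,-0.8,0,0,0,0]]]' | egrep 'tcp|force'; done
```

```text
tcp_pos: [505.5, -46.6, 56.8]
ft_force: [2.7, 4.7, 2.3]
grasp_force: 2.5
tcp_pos: [505.5, -46.8, 56.8]
ft_force: [2.4, 6.0, 1.9]
grasp_force: 3.3
tcp_pos: [505.4, -46.9, 56.8]
ft_force: [2.9, 8.7, 2.9]
grasp_force: 4.1
tcp_pos: [505.4, -47.0, 56.8]
ft_force: [3.4, 10.1, 2.0]
grasp_force: 4.9
```

Home stop reached. Backing off and rising.

```bash
python3 -m jog '[[[0,1.5,6,0,0,0,0],[0,1.5,14,0,0,0,0],[0,1.5,14,-20,0,0,0],[0,1.5,14,-50,0,0,0],[0,1.5,14,-90,0,0,0]]]'|egrep 'tcp|force'; python3 -m jog '[[[0,20,0,-40,0,0,0],[0,20,0,-60,0,0,0],[0,20,0,-60,0,0,0],[0,20,0,-60,0,0,0]]]'|egrep 'tcp|force'; python3 - <<'E'
from h import *
st=manip.read_state(); c=cam("wrist",st); im=manip.capture("wrist")[:,:,::-1].copy(); cv2.imwrite("pics/end.png",im)
g=im.max(2); print({n:proj(c,w(p)).round().tolist() for n,p in dict(knob=(-78,44,80),knob_open=(-38,83,80),corner=(-87.5,112.5,17)).items()})
_,L,s,ce=cv2.connectedComponentsWithStats((g<50).astype(np.uint8))
print([(s[i,4],ce[i].round()) for i in range(1,len(s)) if 150<s[i,4]<5000 and ce[i][1]<330])
a=cv2.imread("pics/top0.png"); b=manip.capture("top")[:,:,::-1].copy(); cv2.imwrite("pics/topend.png",b)
d=cv2.absdiff(a,b)[180:290,285:460].max(2); v,u=np.nonzero(d>60); print("top diff",len(u), (u.min()+285,u.max()+285,v.min()+180,v.max()+180) if len(u) else "")
E
```

```text
tcp_pos: [511.8, -39.4, 145.8]
ft_force: [0.2, -0.4, 1.4]
grasp_force: 0.0
tcp_pos: [497.8, -25.9, 205.2]
ft_force: [-0.6, -0.5, -0.3]
grasp_force: 0.0
{'knob': [267.0, 252.0], 'knob_open': [351.0, 253.0], 'corner': [327.0, 154.0]}
[(np.int32(701), array([601.,  22.])), (np.int32(665), array([627.,  15.]))]
top diff 1438 (np.int64(285), np.int64(398), np.int64(196), np.int64(289))
```

```bash
python3 - <<'E'
from h import *
im=cv2.imread("pics/end.png"); g=im.max(2)
_,L,s,ce=cv2.connectedComponentsWithStats((g<75).astype(np.uint8))
print([(int(s[i,4]),s[i,:4].tolist(),ce[i].round().tolist()) for i in range(1,len(s)) if 60<s[i,4]])
b=im[100:260,200:450].astype(int); m=((b.min(2)>165)).astype(np.uint8); v,u=np.nonzero(m); i=v.argmin(); print("board top corner",u[i]+200,v[i]+100, "val",g[140:170:3,327].tolist(),g[252,255:285:4])
E
```

```text
[(225, [106, 0, 27, 15], [119.0, 5.0]), (837, [533, 1, 73, 54], [571.0, 28.0]), (790, [587, 0, 44, 42], [602.0, 23.0]), (689, [612, 0, 28, 31], [627.0, 15.0]), (474, [258, 230, 20, 29], [268.0, 244.0]), (192, [399, 291, 39, 24], [416.0, 300.0]), (48849, [13, 296, 595, 184], [310.0, 425.0]), (260, [331, 310, 20, 15], [340.0, 317.0]), (117, [332, 326, 20, 6], [342.0, 328.0])]
board top corner 325 156 val [158, 157, 152, 156, 156, 145, 197, 197, 194, 194] [188  59  61  61  60  56 194 187]
```

The knob is back at its home projection and the board corner hasn't moved. Handing in.

```bash
python3 -c "
from plant import manip
print(manip.job_done())"
```

```text
the job is handed in; nothing more can be done
None
```

I opened the lever to its stop, pressed the pad until the pointer stood mid-gap and held it there for about 1 s. I then eased the corner back to rest and pushed the lever home. The final images show the knob at its home position and the breadboard where it was; I didn't measure the loose items individually. The job was handed in after about 20 s of robot time, and no verdict came back.

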